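# Spring check of the alignment-mirror mount

## Robot

A 6-joint arm with a two-finger parallel gripper is mounted at the origin on a cart in front of the work surface, level with it; the furniture and walls round the work are solid. World frame = base frame: x ahead of the robot, y to its left, z up, the work surface at z = 0. Lengths are in m, angles in rad, forces in N, time in s.
With the tool pointing down it reaches from about 0.3 to 0.875 m from the base axis. Payload 4.2 kg.
Tool frame: the origin (TCP) lies at the centre of the arm's flange, where the gripper is bolted on; the fingertips stand 173 mm ahead of it and the grasp point (between the pads) lies 155 mm ahead of it (robot.nose_length is the distance from the TCP to the fingertips, in m); z points along the fingers, y is the line along which they close (so a half turn about z gives the same grasp; the last joint's range is limited). The gripper opens to 85 mm and grips with 20 to 120 N. Pads are 22 mm wide; open, the fingers measure 114 mm over their backs; the gripper's body (76 mm by 85 mm) begins 54 mm behind the grasp point. The pads swing forward as they close: fully open they stand 13 mm farther back than shut.
Start: joints at [1.226, 0.32, 1.565, -0, 1.257, -0.02], TCP at [0.183, 0.545, 0.405] pointing down, gripper open.
Joint ranges: [-3.11, 3.11], [-0.84, 2.01], [0.21, 2.61], [-1.34, 4.49], [0.05, 2.63], [-2.56, 2.56]. Speed limits (rad/s): [2.57, 2.57, 3.14, 3.14, 3.14, 3.14].

## Interface

Orientations are given as a unit quaternion [x, y, z, w].
In Python, from cell import robot gives the robot as it stands.
- The arm moves only by the shell command python3 -m pendant 'ROWS' [FORCE]. ROWS is a JSON object of lists of equal length, an entry for each row: "angular": the turn, a rotation vector about the tool's x, y, z in degrees, a list of three; "offset": the shift along the tool's x, y, z in mm, a list of three; "gripper": the finger opening in mm, from 0 to 85.4. A call has 1 to 10 rows; each row is the pose to reach, as a shift and turn from the pose commanded when the call began, along the tool's axes at that moment; what a row does not reach only later rows make up. A row lasts 1/8 s, in which the tool goes at most 62.5 mm and 10.7 degrees, less where a joint would pass 70% of its speed; a pose out of reach is approached as far as the arm can. A call with a gripper value outside its range is refused whole. The fingers move at their own pace and stop on an object; FORCE is the grip in N (left out, the last holds). Time passes only in rows, so rows that repeat a pose let the fingers close. It gives the time, the measured TCP pose, the force, the opening and the grip force at its end, in the units of the state.
- robot.observe(): the state, without advancing time (a new reading comes with each control period).
- robot.snapshot(name): name is "scene" or "top"; returns a dict with "frame" (384x512x3 uint8, red, green, blue), "K" (3x3 intrinsics, pixels), "T" (4x4, takes a point from camera to world coordinates). Camera axes: x right, y down, z forward; pixel columns grow to the right and rows downward; lengths in m; the calibration is good to about 2 mm. A picture is of the moment at which its call begins. There is no depth.
- robot.finish_job(): hands the job in; it is judged then, once.
The state is a dict: "time": time; "q": joint angles; "dq": joint speeds; "tau": joint torques, N m; "eef_pos": TCP position; "tcp_rot": TCP orientation; "contact_force": force on the tool from outside, world axes, zero at the start; "torque": the same for the moment, N m; "opening": finger opening in m; "gripper_force": force on a finger pad.
Only numpy, scipy, OpenCV 4.12 (cv2) and the standard library are available. Lean on these libraries where they do the work, as an engineer would, in place of code of your own. Each camera call takes 0.05 s, during which the arm holds its last target. There are 200 camera calls.

## Task

Check the two springs of the mirror mount for the frame-alignment laser: press the blue corner pad of its tilt plate down until the red needle of the blue-rimmed dial stands in its green window, and let the plate spring back; then do the same with the yellow pad and the yellow-rimmed dial. The needles stay at the highest point reached and cannot be set back, so do not press past the windows. Press with the fingertips only; leave the mirror untouched in its seat, and do not lift or push the things lying around.

Things in the scene. Friction and masses are not known exactly. Their poses are not given: they have to be found in the camera images.
- mount: Grey mirror mount screwed to the bench; base 255 x 200 x 14 mm: x -170..+85 mm, y -100..+100 mm in its own axes (+x away from the robot at yaw 0); origin on the bench under the tilt plate's middle. A dial panel 190 mm wide, sloped 40 degrees, facing the robot and up, stands along its near edge (x -170..-88 mm, up to 87 mm high). Nothing on it stands more than 6 mm above the pads.
- mirror: Loose round mirror in a dark rim, 60 mm across, 10 mm thick, lying between three short pins in the middle of the tilt plate; origin at the centre of its underside.
- seat (a point): Middle of the top face (70 mm above the bench) of the square aluminium tilt plate, 130 x 130 x 8 mm, which rocks on a ball under its far left corner (mount axes +x, +y); near left corner: blue pad, far right corner: yellow pad. Here the mirror's underside centre rests.
- pad_blue (a point): Top of the domed blue press pad (26 mm across, 12 mm high) on the near left corner of the tilt plate; 82 mm above the bench at rest and goes down with the plate. 106 mm from the tilt axis.
- plate_blue (a joint): Tilt of the plate (rad) from pressing the blue pad: 0 at rest, at most 0.22 (pad 23 mm down). A damped spring pushes back: 4 to 6 N on the pad start it moving, 8 to 11 N take it fully down, plus about 0.5 N per 10 mm/s of pressing speed. Pressing one pad hardly tilts the plate the other way.
- needle_blue (a joint): Red needle (rad) of the blue-rimmed dial (left on the panel), under a clear cover. 0: 50 degrees left of straight up the panel; grows clockwise. Peak-hold: the plate drives it to 8 x its tilt (within 0.15 rad), so it stands still until caught up, then climbs 0.075 rad per mm of pad travel, stays there on release and cannot be set back. Starts at 0 to 0.4.
- window_blue (a joint): Where the middle of the green window of the blue-rimmed dial stands, on the same angle scale as needle_blue (rad). The window reaches 0.17 rad either side of it; it lies between 0.75 and 1.4 and does not move during the work.
- needle_blue_tip (a point): Tip of the red needle of the blue-rimmed dial, 34 mm from the dial's centre.
- window_blue_mid (a point): Middle of the green window on the blue-rimmed dial, 34 mm from the dial's centre, at the height of the needle's tip.
- pad_yellow (a point): Top of the domed yellow press pad (26 mm across, 12 mm high) on the far right corner of the tilt plate; 82 mm above the bench at rest and goes down with the plate. 106 mm from the tilt axis.
- plate_yellow (a joint): Tilt of the plate (rad) from pressing the yellow pad: 0 at rest, at most 0.22 (pad 23 mm down). A damped spring pushes back: 4 to 6 N on the pad start it moving, 8 to 11 N take it fully down, plus about 0.5 N per 10 mm/s of pressing speed. Pressing one pad hardly tilts the plate the other way.
- needle_yellow (a joint): Red needle (rad) of the yellow-rimmed dial (right on the panel), under a clear cover. 0: 50 degrees left of straight up the panel; grows clockwise. Peak-hold: the plate drives it to 8 x its tilt (within 0.15 rad), so it stands still until caught up, then climbs 0.075 rad per mm of pad travel, stays there on release and cannot be set back. Starts at 0 to 0.4.
- window_yellow (a joint): Where the middle of the green window of the yellow-rimmed dial stands, on the same angle scale as needle_yellow (rad). The window reaches 0.17 rad either side of it; it lies between 0.75 and 1.4 and does not move during the work.
- needle_yellow_tip (a point): Tip of the red needle of the yellow-rimmed dial, 34 mm from the dial's centre.
- window_yellow_mid (a point): Middle of the green window on the yellow-rimmed dial, 34 mm from the dial's centre, at the height of the needle's tip.
- tape_yellow: The roll of yellow tape, 75 mm across, 19 mm high, lying beside the mount; a bystander, origin at the centre of its underside.
- spoke_key: The red spoke key, 24 x 36 x 12 mm, lying beside the mount; a bystander, origin at the centre of its underside.
- marker: The black marker, 134 mm long, 15 mm thick, lying beside the mount; a bystander, origin at the centre of its underside.
- air_chuck: The brass air chuck, 168 mm long, 18 mm thick, lying behind the mount; a bystander, origin at the centre of its underside.
- patch_tin: The green tin, 52 x 90 x 23 mm; a bystander, origin at the centre of its underside.
- sealant: The small brown dropper bottle, standing, 33 mm across, 102 mm high; a bystander, origin at the centre of its underside.

How it is judged:
By the outcome, as a careful person would: the job done as asked, in the order asked, and still so for the second after the job is handed in, with the robot touching nothing.
It also fails if it takes over 45 s, if anything falls off the work surface, if the arm or the gripper's body presses on something with over 40 N, if the wrist force passes 120 N, or if a joint passes its speed limit or range.

## Working session

There is one attempt and no reset: what is moved stays moved. The work goes in short steps, Python scripts to look and compute and a shell command to move; the robot and the scene stay as the last step left them, time stands still between calls to the robot, and variables do not carry over. Pictures are saved under pics/ and viewed, at most 10 in all, crops included, and the job is handed in when it is done.

```bash
ls; mkdir -p pics; python3 - <<'E'
from cell import robot
import cv2,numpy as np
print(robot.observe())
for n in("scene","top"):
    s=robot.snapshot(n);cv2.imwrite(f"pics/{n}0.png",s["frame"][...,::-1]);print(n,s["K"],s["T"])
    np.savez(f"pics/{n}0.npz",**s)
E
```

```text
pics
{'time': 0.0, 'q': array([ 1.22598064e+00,  3.20293970e-01,  1.56567821e+00,  3.10463955e-05,
        1.25736796e+00, -1.99711525e-02]), 'dq': array([ 0.00024253, -0.00083064, -0.00030855,  0.00030711, -0.0001169 ,
        0.00030261]), 'tau': array([ 2.29362022e-04, -4.15529859e+01, -2.34166521e+01, -5.88271362e-06,
        8.21460999e-03,  1.61805449e-07]), 'eef_pos': array([0.18344166, 0.54477959, 0.40388111]), 'tcp_rot': array([ 1.61713739e-01,  9.86837323e-01, -8.56570898e-04, -1.73000511e-04]), 'contact_force': array([ 0.15070905,  0.33172234, -1.22133891]), 'torque': array([-0.04794211, -0.00119311,  0.03397402]), 'gripper_force': 0.0, 'opening': 0.08498361155350005}
scene [[396.03851674   0.         258.12064785]
 [  0.         396.03851674 194.73261012]
 [  0.           0.           1.        ]] [[ 0.76741435 -0.50581836  0.3939835   0.11877136]
 [-0.64108953 -0.59682993  0.48249171 -0.57736054]
 [-0.00891202 -0.62284976 -0.7822907   0.96575726]
 [ 0.          0.          0.          1.        ]]
top [[380.69988593   0.         249.86020564]
 [  0.         380.69988593 189.54329001]
 [  0.           0.           1.        ]] [[-0.01935724 -0.98117102  0.1921685   0.39392927]
 [-0.99972789  0.02149711  0.00905647 -0.0420473 ]
 [-0.01301701 -0.1919409  -0.98132016  1.00563726]
 [ 0.          0.          0.          1.        ]]
```

View pics/scene0.png

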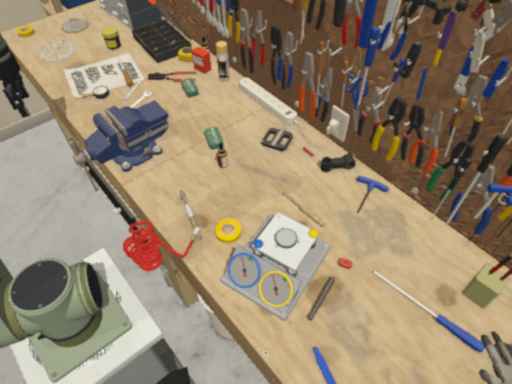

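View pics/top0.png

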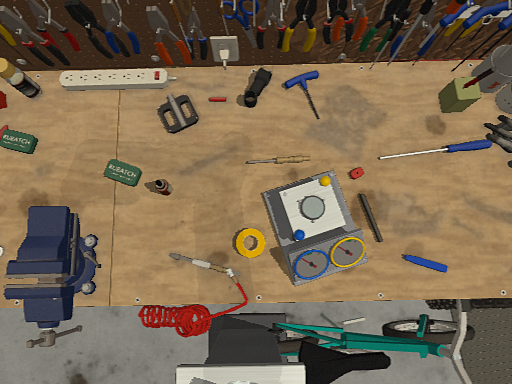

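The top view shows the blue pad at about (299,235), the yellow pad at (325,181), the blue dial at (312,263) and the yellow dial at (347,251). In the scene view the same pads are at (257,243) and (313,233), and the dials at (244,270) and (276,288).

```bash
cat > h.py <<'E'
import cv2,numpy as np
from cell import robot
def snap(n,tag):
    s=robot.snapshot(n); cv2.imwrite(f"pics/{n}{tag}.png",s["frame"][...,::-1]); return s
def ray(s,uv):
    d=s["T"][:3,:3]@np.linalg.solve(s["K"],[uv[0],uv[1],1]); return s["T"][:3,3],d/np.linalg.norm(d)
def onplane(s,uv,p,n):
    o,d=ray(s,uv); return o+d*(np.dot(np.subtract(p,o),n)/np.dot(d,n))
def tri(rs):
    A=sum(np.eye(3)-np.outer(d,d) for o,d in rs);b=sum((np.eye(3)-np.outer(d,d))@o for o,d in rs);return np.linalg.solve(A,b)
def mask(s,col,box):
    h=cv2.cvtColor(s["frame"],cv2.COLOR_RGB2HSV)
    lo,hi=dict(blue=((100,130,60),(122,255,255)),yellow=((22,140,110),(33,255,255)),green=((45,80,60),(85,255,255)),red=((0,110,70),(8,255,255)))[col]
    m=cv2.inRange(h,lo,hi)
    if col=="red": m|=cv2.inRange(h,(172,110,70),(180,255,255))
    z=np.zeros_like(m);x0,y0,x1,y1=box;z[y0:y1,x0:x1]=m[y0:y1,x0:x1];return z
def blob(m):
    v,u=np.nonzero(m);return np.array([u.mean(),v.mean()]),len(u)
PAD=dict(top=dict(blue=(290,226,308,242),yellow=(316,173,334,189)),scene=dict(blue=(249,236,264,251),yellow=(305,226,321,240)))
E
python3 - <<'E'
from h import *
S={n:dict(np.load(f"pics/{n}0.npz")) for n in("scene","top")}
P={}
for c in("blue","yellow"):
    b={n:blob(mask(S[n],c,PAD[n][c])) for n in S}
    P[c]=tri([ray(S[n],b[n][0]) for n in S])
    print(c,b,P[c].round(4),[onplane(S[n],b[n][0],(0,0,.077),(0,0,1)).round(4) for n in S])
d=P["yellow"]-P["blue"];print(np.linalg.norm(d[:2]))
# blue at (-a,+a), yellow at (+a,-a): direction -45deg + yaw
yaw=np.arctan2(d[1],d[0])+np.pi/4;print("yaw",yaw, "ctr",(P["blue"]+P["yellow"])/2)
for n,b in(("top",(280,225,375,290)),("scene",(215,240,310,315))):
    x0,y0,x1,y1=b;f=S[n]["frame"][y0:y1,x0:x1,::-1];cv2.imwrite(f"pics/c_{n}.png",cv2.resize(f,None,fx=7,fy=7,interpolation=cv2.INTER_CUBIC))
E
```

```text
blue {'scene': (array([257.41666667, 243.125     ]), 48), 'top': (array([298.86904762, 234.61904762]), 84)} [ 0.4622 -0.1506  0.0741] [array([ 0.4613, -0.1521,  0.077 ]), array([ 0.4618, -0.1502,  0.077 ])]
yellow {'scene': (array([313.15517241, 232.68965517]), 58), 'top': (array([324.74074074, 180.61728395]), 81)} [ 0.5959 -0.2215  0.0741] [array([ 0.5953, -0.223 ,  0.077 ]), array([ 0.5943, -0.2204,  0.077 ])]
0.1512991523298822
yaw 0.29803605737419475 ctr [ 0.5290583  -0.18604678  0.07405608]
```

View pics/c_top.png

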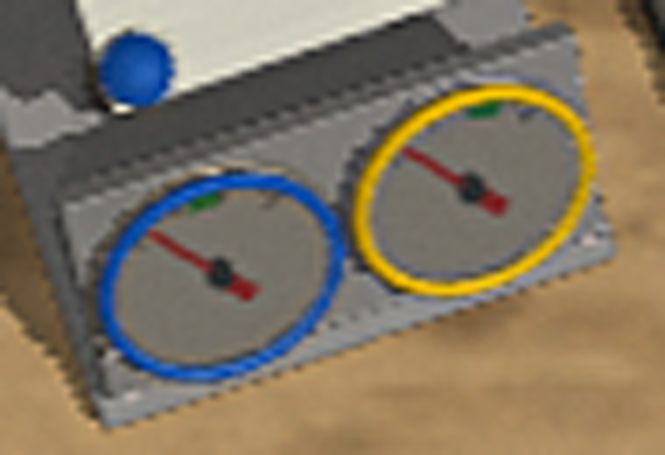

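View pics/c_scene.png

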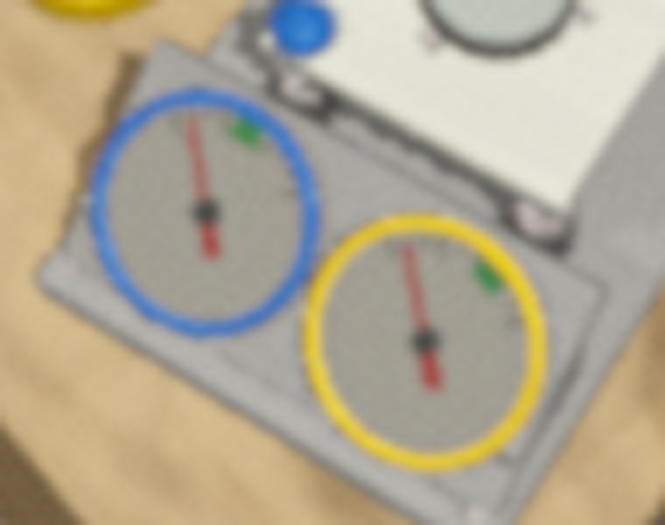

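Both crops are sharp. The needles (red, with a thick tail) stand left of the green windows, and the rims are complete. Next I measure the angles on the panel plane.

```bash
cat >> h.py <<'E'
YAW=0.298
DB=dict(top=dict(blue=(292,248,331,281),yellow=(330,235,367,269)),scene=dict(blue=(226,251,263,290),yellow=(257,269,295,309)))
ex=np.array([np.cos(YAW),np.sin(YAW),0]);ey=np.array([-ex[1],ex[0],0]);ez=np.array([0,0,1.])
c,s_=np.cos(np.radians(40)),np.sin(np.radians(40));UP=c*ex+s_*ez;R=-ey;N=-s_*ex+c*ez
def rimc(s,n,col):
    m=mask(s,col,DB[n][col]);k=max(cv2.findContours(m,cv2.RETR_EXTERNAL,cv2.CHAIN_APPROX_NONE)[0],key=len)
    return cv2.fitEllipse(cv2.convexHull(k))
def dial(s,n,col,C):
    e=rimc(s,n,col);el=np.zeros(s["frame"].shape[:2],np.uint8)
    cv2.ellipse(el,(tuple(e[0]),(e[1][0]*.86,e[1][1]*.86),e[2]),255,-1)
    def pl(uv): p=onplane(s,uv,C,N)-onplane(s,e[0],C,N);return np.array([p@R,p@UP])*1000
    def px(cn):
        v,u=np.nonzero(mask(s,cn,DB[n][col])&el);return np.array([pl(q) for q in zip(u,v)])
    r=px("red");g=px("green").mean(0);d=np.linalg.svd(r-r.mean(0))[2][0];t=r[np.hypot(*r.T)>14]
    if d[1]<0 and d@t.mean(0)<0 or d@r[np.argmax(np.hypot(*r.T))]<0:d=-d
    a=lambda v:np.arctan2(v[0],v[1])+np.radians(50)
    rim=np.array([pl(q) for q in cv2.ellipse2Poly(tuple(int(x) for x in e[0]),(int(e[1][0]/2),int(e[1][1]/2)),int(e[2]),0,360,45)])
    return dict(needle=round(a(d),3),tip=round(a(r[np.argsort(-np.hypot(*r.T))[:4]].mean(0)),3),window=round(a(g),3),gr=round(float(np.hypot(*g)),1),rim=np.hypot(*rim.T).round(0),n=len(r))
E
python3 - <<'E'
from h import *
S={n:dict(np.load(f"pics/{n}0.npz")) for n in("scene","top")}
for c in("blue","yellow"):
    C=tri([ray(S[n],rimc(S[n],n,c)[0]) for n in S]);q=C-[.529,-.186,0];print(c,C.round(4),"mount axes",q@ex,q@ey)
    for n in S: print(n,dial(S[n],n,c,C))
E
```

```text
blue [ 0.3931 -0.1781  0.0724] mount axes -0.1275995064933673 0.04743282588443486
scene {'needle': np.float64(3.187), 'tip': np.float64(3.458), 'window': np.float64(1.113), 'gr': 24.8, 'rim': array([30., 35., 38., 35., 33., 36., 36., 31., 30.]), 'n': 5}
top {'needle': np.float64(0.249), 'tip': np.float64(0.24), 'window': np.float64(0.862), 'gr': 33.2, 'rim': array([41., 41., 43., 44., 45., 44., 43., 42., 41.]), 'n': 26}
yellow [ 0.4195 -0.2698  0.0544] mount axes -0.12922474555566846 -0.047929604185223164
scene {'needle': np.float64(3.56), 'tip': np.float64(3.338), 'window': np.float64(1.181), 'gr': 33.8, 'rim': array([43., 45., 46., 44., 42., 42., 43., 43., 43.]), 'n': 4}
top {'needle': np.float64(0.217), 'tip': np.float64(0.205), 'window': np.float64(1.103), 'gr': 33.5, 'rim': array([42., 44., 44., 45., 44., 46., 44., 43., 42.]), 'n': 23}h.py:34: RuntimeWarning: Mean of empty slice.
  if d[1]<0 and d@t.mean(0)<0 or d@r[np.argmax(np.hypot(*r.T))]<0:d=-d
  ret = um.true_divide(
```

```bash
sed -i 's/(100,130,60)/(98,90,60)/;s/(0,110,70)/(0,70,70)/;s/(172,110,70)/(165,70,70)/' h.py
cat >> h.py <<'E'
CEN={c:np.array([.529,-.186,0])-.1285*ex+y*ey+.0545*ez for c,y in(("blue",.0477),("yellow",-.0477))}
E
python3 - <<'E'
from h import *
S={n:dict(np.load(f"pics/{n}0.npz")) for n in("scene","top")}
for c in("blue","yellow"):
    C=tri([ray(S[n],rimc(S[n],n,c)[0]) for n in S]);q=C-[.529,-.186,0];print(c,C.round(4),"mount axes",q@ex,q@ey)
    for n in S: print(n,dial(S[n],n,c,CEN[c]))
o=robot.observe();from scipy.spatial.transform import Rotation as Ro
M=Ro.from_quat(o["tcp_rot"]).as_matrix();print(M.round(3),robot.nose_length)
for p in((.4622,-.151),(.5955,-.2215)):print((M.T@(np.array([*p,.40])-o["eef_pos"])*1000).round(1))
E
```

```text
blue [ 0.3917 -0.1801  0.0545] mount axes -0.12950519014897469 0.045937275673435723
scene {'needle': np.float64(0.239), 'tip': np.float64(0.251), 'window': np.float64(0.916), 'gr': 34.5, 'rim': array([49., 48., 45., 43., 44., 40., 38., 42., 49.]), 'n': 23}
top {'needle': np.float64(0.243), 'tip': np.float64(0.263), 'window': np.float64(0.864), 'gr': 34.1, 'rim': array([44., 44., 44., 43., 43., 43., 43., 42., 44.]), 'n': 32}
yellow [ 0.4195 -0.2698  0.0544] mount axes -0.12922474555566846 -0.047929604185223164
scene {'needle': np.float64(0.216), 'tip': np.float64(0.209), 'window': np.float64(1.181), 'gr': 33.8, 'rim': array([43., 45., 46., 44., 42., 42., 43., 43., 43.]), 'n': 31}
top {'needle': np.float64(0.217), 'tip': np.float64(0.212), 'window': np.float64(1.103), 'gr': 33.5, 'rim': array([42., 44., 44., 45., 44., 46., 44., 43., 42.]), 'n': 30}
[[-0.948  0.319 -0.001]
 [ 0.319  0.948 -0.002]
 [ 0.    -0.002 -1.   ]] 0.1734
[-486.2 -570.4    4.9]
[-635.1 -594.7    4.9]
```

```bash
R='{"angular":[[0,0,0],[0,0,0],[0,0,0],[0,0,0],[0,0,0],[0,0,0],[0,0,0],[0,0,0],[0,0,0],[0,0,0]],"offset":[[-48,-57,0],[-96,-114,0],[-144,-171,0],[-192,-228,0],[-240,-285,0],[-288,-342,0],[-336,-399,0],[-384,-456,0],[-432,-513,0],[-486,-570,0]],"gripper":[0,0,0,0,0,0,0,0,0,0]}' ; echo >/dev/null
python3 -m pendant '{"angular":[[0,0,0],[0,0,0],[0,0,0],[0,0,0],[0,0,0],[0,0,0],[0,0,0],[0,0,0],[0,0,0],[0,0,0]],"offset":[[-40,-47,0],[-80,-94,0],[-120,-141,0],[-160,-188,0],[-200,-235,0],[-240,-282,0],[-280,-329,0],[-320,-376,0],[-360,-423,0],[-400,-470,0]],"gripper":[0,0,0,0,0,0,0,0,0,0]}' 60
python3 - <<'E'
from h import *
from scipy.spatial.transform import Rotation as Ro
o=robot.observe();M=Ro.from_quat(o["tcp_rot"]).as_matrix();print(o["eef_pos"],o["contact_force"],M[:,2])
for p in((.4622,-.151),(.5955,-.2215)):print((M.T@(np.array([*p,.082+.1734])-o["eef_pos"])*1000).round(1))
E
```

```text
time: 1.35
eef_pos: [0.4128, -0.0302, 0.4047]
tcp_rot: [0.162, 0.987, 0.0, 0.0]
contact_force: [1.3, 0.4, 0.5]
opening: -0.0
gripper_force: 0.0
[ 0.41276855 -0.03021343  0.40466851] [1.3296032  0.40608608 0.52652689] [ 4.08496964e-04  4.03804043e-04 -9.99999835e-01]
[-85.4 -98.7 149.2]
[-234.2 -122.9  149.3]
```

```bash

python3 -m pendant '{"angular":[[0,0,0],[0,0,0],[0,0,0],[0,0,0],[0,0,0],[0,0,0],[0,0,0],[0,0,0],[0,0,0],[0,0,0]],"offset":[[-28,-33,0],[-57,-66,0],[-86,-99,0],[-86,-99,0],[-86,-99,40],[-86,-99,80],[-86,-99,115],[-86,-99,130],[-86,-99,130],[-86,-99,130]],"gripper":[0,0,0,0,0,0,0,0,0,0]}'
python3 - <<'E'
from h import *
from scipy.spatial.transform import Rotation as Ro
o=robot.observe();M=Ro.from_quat(o["tcp_rot"]).as_matrix();print(o["eef_pos"],o["contact_force"],M[:,2])
for p in((.4622,-.151),(.5955,-.2215)):print((M.T@(np.array([*p,.082+.1734])-o["eef_pos"])*1000).round(1))
a=snap("scene",1)["frame"];b=snap("top",1)["frame"]
cv2.imwrite("pics/both1.png",np.hstack([cv2.resize(a[190:330,190:340],None,fx=2.6,fy=2.6),cv2.resize(b[150:290,245:395],None,fx=2.6,fy=2.6)])[...,::-1])
E
```

```text
time: 2.6
eef_pos: [0.4627, -0.149, 0.2754]
tcp_rot: [0.161, 0.987, 0.0, 0.001]
contact_force: [0.0, 0.3, 0.4]
opening: 0.0004
gripper_force: 0.0
[ 0.46265513 -0.14904042  0.27540938] [0.02011322 0.28940442 0.4271148 ] [ 1.07545578e-03 -1.46910771e-04 -9.99999411e-01]
[-0.2 -2.  20. ]
[-149.   -26.4   20.2]
```

View pics/both1.png

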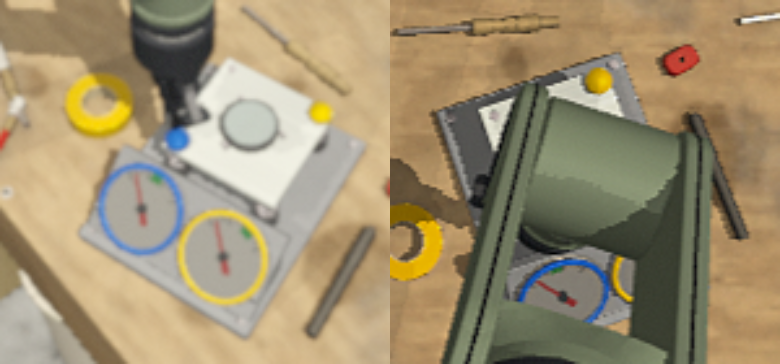

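The left half (scene camera) shows the closed fingertips just above the blue pad, with both dials in plain sight. In the top view (right half) the arm covers the pad but the blue dial is visible. I go down and press part of the way.

```bash
cat > look.py <<'E'
from h import *
import sys
o=robot.observe();print("tip z",o["eef_pos"]-[0,0,.1734],"F",o["contact_force"].round(1))
S={"scene":snap("scene","_"+sys.argv[1])}
if len(sys.argv)>2: S["top"]=snap("top","_"+sys.argv[1])
for c in("blue","yellow"):
    for n in S:
        try: r=dial(S[n],n,c,CEN[c]);print(c,n,{k:float(r[k]) for k in("needle","tip","window","gr","n")})
        except Exception as e: print(c,n,e)
E
python3 -m pendant '{"angular":[[0,0,0],[0,0,0],[0,0,0],[0,0,0],[0,0,0],[0,0,0],[0,0,0],[0,0,0]],"offset":[[0,-2,7],[0,-2,14],[0,-2,18],[0,-2,20],[0,-2,22],[0,-2,24],[0,-2,26],[0,-2,26]],"gripper":[0,0,0,0,0,0,0,0]}'
python3 look.py 2
```

```text
time: 3.7
eef_pos: [0.4613, -0.1514, 0.2489]
tcp_rot: [0.162, 0.987, -0.0, -0.001]
contact_force: [-4.2, -0.6, 5.1]
opening: 0.0001
gripper_force: 2.8
tip z [ 0.4612676  -0.15138236  0.07554072] F [-4.2 -0.6  5.1]
blue scene {'needle': 0.367, 'tip': 0.347, 'window': 0.916, 'gr': 34.6, 'n': 24.0}
yellow scene {'needle': 0.214, 'tip': 0.211, 'window': 1.202, 'gr': 34.0, 'n': 30.0}
```

```bash

python3 -m pendant '{"angular":[[0,0,0],[0,0,0],[0,0,0],[0,0,0]],"offset":[[0,0,1.5],[0,0,3],[0,0,4],[0,0,4]],"gripper":[0,0,0,0]}'
python3 look.py 3 t
```

```text
time: 4.25
eef_pos: [0.4611, -0.1514, 0.245]
tcp_rot: [0.161, 0.987, -0.0, -0.001]
contact_force: [-4.4, -0.6, 6.1]
opening: 0.0003
gripper_force: 3.2
tip z [ 0.46114996 -0.15140011  0.0716219 ] F [-4.4 -0.6  6.1]
blue scene {'needle': 0.646, 'tip': 0.657, 'window': 0.917, 'gr': 34.5, 'n': 21.0}
blue top {'needle': 0.601, 'tip': 0.463, 'window': 0.738, 'gr': 29.7, 'n': 17.0}
yellow scene {'needle': 0.215, 'tip': 0.211, 'window': 1.203, 'gr': 33.9, 'n': 29.0}
yellow top 1-dimensional array given. Array must be at least two-dimensionalh.py:33: RuntimeWarning: Mean of empty slice.
  r=px("red");g=px("green").mean(0);d=np.linalg.svd(r-r.mean(0))[2][0];t=r[np.hypot(*r.T)>14]
  ret = ret.dtype.type(ret / rcount)
```

```bash

python3 -m pendant '{"angular":[[0,0,0],[0,0,0],[0,0,0],[0,0,0]],"offset":[[0,0,1],[0,0,2],[0,0,3],[0,0,3]],"gripper":[0,0,0,0]}'
python3 look.py 4
python3 - <<'E'
import cv2
f=cv2.imread("pics/scene_4.png")[240:315,215:310];cv2.imwrite("pics/c4.png",cv2.resize(f,None,fx=7,fy=7,interpolation=cv2.INTER_CUBIC))
E
```

```text
time: 4.85
eef_pos: [0.4611, -0.1514, 0.2421]
tcp_rot: [0.161, 0.987, -0.0, -0.001]
contact_force: [-4.2, -0.6, 7.0]
opening: -0.0001
gripper_force: 3.5
tip z [ 0.46108061 -0.15140501  0.06867177] F [-4.2 -0.6  7. ]
blue scene {'needle': 0.865, 'tip': 0.847, 'window': 0.999, 'gr': 35.9, 'n': 21.0}
yellow scene {'needle': 0.214, 'tip': 0.211, 'window': 1.203, 'gr': 33.9, 'n': 29.0}
```

View pics/c4.png

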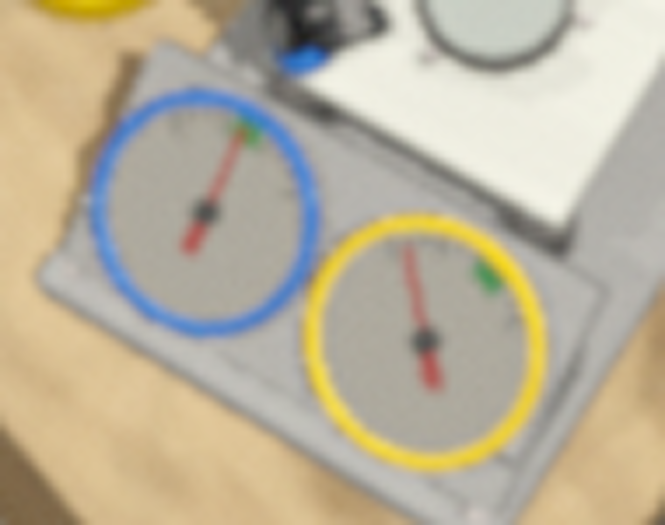

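The needle of the blue dial stands in the green window at about (247,132) in the crop. I let go slowly and move over to the yellow pad.

```bash

python3 -m pendant '{"angular":[[0,0,0],[0,0,0],[0,0,0],[0,0,0],[0,0,0],[0,0,0],[0,0,0],[0,0,0],[0,0,0],[0,0,0]],"offset":[[0,0,-3],[0,0,-6],[0,0,-10],[0,0,-16],[0,0,-35],[0,0,-60],[-50,-7,-60],[-100,-15,-60],[-150,-22,-60],[-150,-22,-60]],"gripper":[0,0,0,0,0,0,0,0,0,0]}'
python3 -m pendant '{"angular":[[0,0,0],[0,0,0],[0,0,0],[0,0,0]],"offset":[[0,0,15],[0,0,30],[0,0,35],[0,0,35]],"gripper":[0,0,0,0]}'
python3 look.py 5
python3 - <<'E'
import cv2
f=cv2.imread("pics/scene_5.png")[205:315,215:340];cv2.imwrite("pics/c5.png",cv2.resize(f,None,fx=5,fy=5,interpolation=cv2.INTER_CUBIC))
E
```

```text
time: 6.15
eef_pos: [0.5999, -0.2212, 0.3009]
tcp_rot: [0.162, 0.987, -0.0, 0.002]
contact_force: [-1.0, 0.6, -0.4]
opening: 0.0003
gripper_force: 0.0
time: 6.65
eef_pos: [0.5966, -0.2197, 0.2662]
tcp_rot: [0.162, 0.987, 0.0, -0.001]
contact_force: [0.4, -0.5, -0.3]
opening: 0.0001
gripper_force: 0.0
tip z [ 0.59656082 -0.21974432  0.09278381] F [ 0.4 -0.5 -0.3]
blue scene {'needle': 0.859, 'tip': 0.872, 'window': 0.981, 'gr': 36.9, 'n': 19.0}
yellow scene {'needle': 0.214, 'tip': 0.211, 'window': 1.204, 'gr': 33.9, 'n': 29.0}
```

View pics/c5.png

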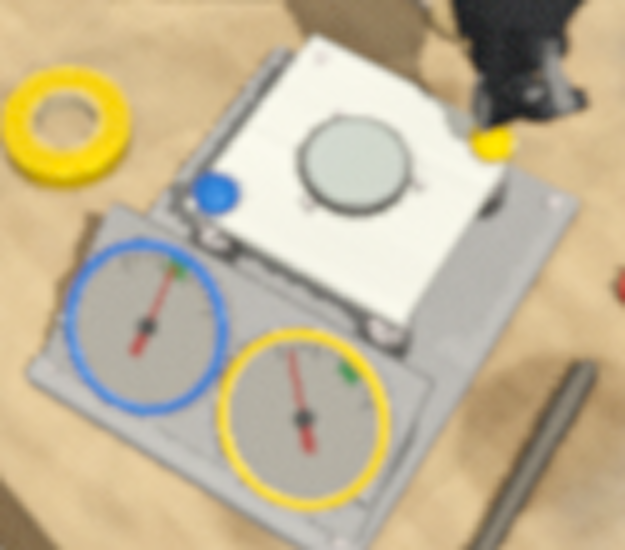

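The blue needle holds in its window, the plate is back up, the mirror is in its seat, and the fingertips are just above the yellow pad (490,145).

```bash

python3 -m pendant '{"angular":[[0,0,0],[0,0,0],[0,0,0],[0,0,0],[0,0,0],[0,0,0],[0,0,0],[0,0,0],[0,0,0]],"offset":[[0,0,5],[0,0,9],[0,0,11],[0,0,13],[0,0,15],[0,0,17],[0,0,18],[0,0,19],[0,0,19]],"gripper":[0,0,0,0,0,0,0,0,0]}'
python3 look.py 6
```

```text
time: 7.82
eef_pos: [0.5973, -0.2203, 0.2492]
tcp_rot: [0.162, 0.987, -0.0, 0.001]
contact_force: [-0.8, -0.6, 7.6]
opening: 0.0
gripper_force: 3.6
tip z [ 0.59728641 -0.2202824   0.0757981 ] F [-0.8 -0.6  7.6]
blue scene {'needle': 0.877, 'tip': 0.872, 'window': 0.981, 'gr': 36.9, 'n': 17.0}
yellow scene {'needle': 0.409, 'tip': 0.405, 'window': 1.201, 'gr': 34.0, 'n': 26.0}
```

```bash

python3 -m pendant '{"angular":[[0,0,0],[0,0,0],[0,0,0],[0,0,0],[0,0,0],[0,0,0]],"offset":[[0,0,1.5],[0,0,3],[0,0,4.5],[0,0,6],[0,0,7],[0,0,7]],"gripper":[0,0,0,0,0,0]}'
python3 look.py 7
```

```text
time: 8.62
eef_pos: [0.5975, -0.2205, 0.2427]
tcp_rot: [0.162, 0.987, -0.001, 0.002]
contact_force: [-1.8, -1.0, 9.9]
opening: 0.0005
gripper_force: 4.5
tip z [ 0.59746172 -0.22046569  0.0693185 ] F [-1.8 -1.   9.9]
blue scene {'needle': 0.877, 'tip': 0.873, 'window': 0.982, 'gr': 36.8, 'n': 17.0}
yellow scene {'needle': 0.919, 'tip': 0.926, 'window': 1.181, 'gr': 34.0, 'n': 23.0}
```

```bash

python3 -m pendant '{"angular":[[0,0,0],[0,0,0],[0,0,0],[0,0,0]],"offset":[[0,0,1],[0,0,2],[0,0,2.8],[0,0,2.8]],"gripper":[0,0,0,0]}'
python3 look.py 8
python3 - <<'E'
import cv2
f=cv2.imread("pics/scene_8.png")[240:315,215:310];cv2.imwrite("pics/c8.png",cv2.resize(f,None,fx=7,fy=7,interpolation=cv2.INTER_CUBIC))
E
```

```text
time: 9.18
eef_pos: [0.5975, -0.2205, 0.2401]
tcp_rot: [0.162, 0.987, -0.001, 0.002]
contact_force: [-1.7, -0.4, 10.6]
opening: -0.0002
gripper_force: 4.9
tip z [ 0.59749637 -0.22049723  0.06670134] F [-1.7 -0.4 10.6]
blue scene {'needle': 0.872, 'tip': 0.873, 'window': 0.982, 'gr': 36.8, 'n': 18.0}
yellow scene {'needle': 1.106, 'tip': 1.101, 'window': 1.239, 'gr': 33.6, 'n': 21.0}
```

View pics/c8.png

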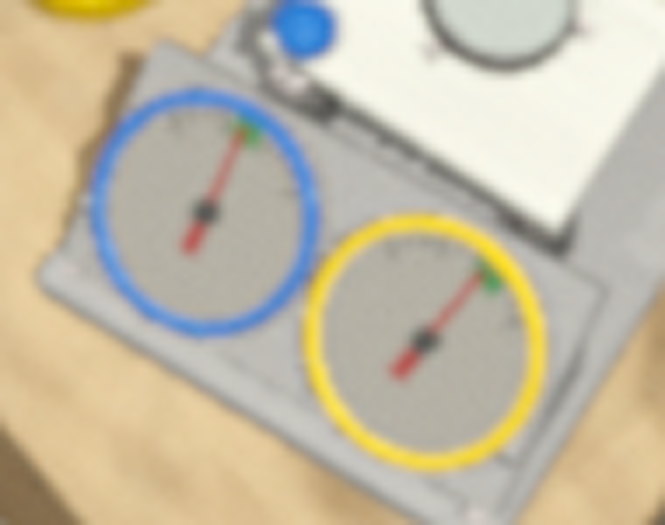

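Both needles stand in their windows; the yellow one at (483,272) is slightly left of the middle of the green. One small nudge, then I let go.

```bash

python3 -m pendant '{"angular":[[0,0,0],[0,0,0],[0,0,0],[0,0,0],[0,0,0],[0,0,0],[0,0,0],[0,0,0],[0,0,0],[0,0,0]],"offset":[[0,0,0.6],[0,0,0.6],[0,0,-3],[0,0,-6],[0,0,-10],[0,0,-15],[0,0,-22],[0,0,-50],[0,0,-90],[0,0,-130]],"gripper":[0,0,0,0,0,0,0,0,0,0]}'
python3 -m pendant '{"angular":[[0,0,0],[0,0,0],[0,0,0],[0,0,0],[0,0,0],[0,0,0],[0,0,0],[0,0,0]],"offset":[[30,30,-10],[60,70,-20],[90,110,-20],[120,150,-20],[120,200,-20],[120,240,-20],[120,240,-20],[120,240,-20]],"gripper":[0,0,0,0,0,0,0,0]}'
python3 look.py 9 t
python3 - <<'E'
import cv2,numpy as np
a=cv2.imread("pics/scene_9.png")[205:315,215:325];b=cv2.imread("pics/top_9.png")[170:290,255:375]
cv2.imwrite("pics/c9.png",np.hstack([cv2.resize(x,(400,400),interpolation=cv2.INTER_CUBIC) for x in(a,b)]))
E
```

```text
time: 10.48
eef_pos: [0.5969, -0.22, 0.3685]
tcp_rot: [0.162, 0.987, 0.0, -0.001]
contact_force: [0.6, -0.3, -0.4]
opening: -0.0001
gripper_force: 0.0
time: 11.48
eef_pos: [0.5597, 0.0454, 0.3875]
tcp_rot: [0.162, 0.987, -0.0, -0.0]
contact_force: [-1.2, -0.8, -0.5]
opening: -0.0002
gripper_force: 0.0
tip z [0.55967306 0.04544613 0.21411167] F [-1.2 -0.8 -0.5]
blue scene {'needle': 0.86, 'tip': 0.846, 'window': 0.983, 'gr': 34.9, 'n': 22.0}
blue top {'needle': 0.857, 'tip': 0.834, 'window': 0.865, 'gr': 34.9, 'n': 28.0}
yellow scene {'needle': 1.161, 'tip': 1.123, 'window': 1.274, 'gr': 33.7, 'n': 23.0}
yellow top {'needle': 1.158, 'tip': 1.121, 'window': 1.066, 'gr': 34.2, 'n': 29.0}
```

View pics/c9.png

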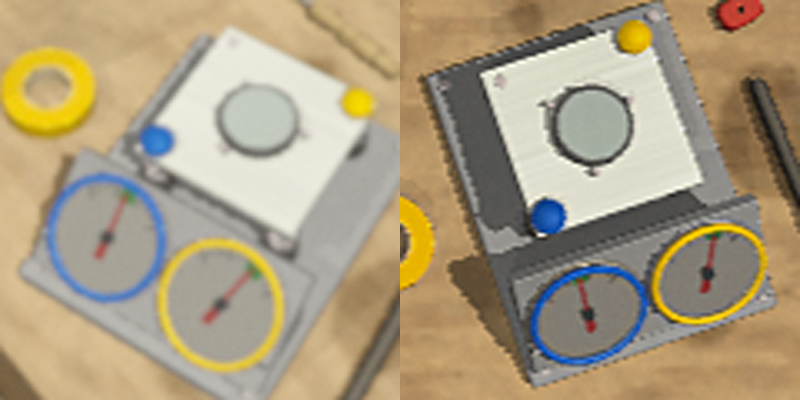

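Both needles stand in the green in both views: blue at (128,195) and (580,285), yellow at (252,272) and (714,238). The plate is up, the mirror is in its seat and the arm is clear.

```bash
python3 -c "
from cell import robot
print(robot.finish_job())"
```

```text
the job is handed in; nothing more can be done
None
```

I pressed the blue pad and then the yellow pad until each needle stood in its green window. The plate sprang back, the mirror stayed in its seat, and I handed the job in at about 11.6 s of robot time.

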